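Push the stray flange into its place against the stop bar

ROBOT

A 7-joint arm with a two-finger parallel gripper is mounted at the origin on the work surface. World frame = base frame: x ahead of the robot, y to its left, z up, the work surface at z = 0. Lengths are in m, angles in rad, forces in N, time in s.
With the tool pointing down it reaches from about 0.4 to 0.85 m from the base axis. Payload 6.9 kg.
Tool frame: the origin (TCP) lies at the very end of the fingers, on their centre line; the grasp point (between the pads) lies 19 mm behind it; z points along the fingers, y is the line along which they close (so a half turn about z gives the same grasp; the last joint's range is limited). The gripper opens to 85 mm and grips with 20 to 120 N. Pads are 22 mm wide; open, the fingers measure 114 mm over their backs; the gripper's body (76 mm by 85 mm) begins 54 mm behind the grasp point. The pads swing forward as they close: fully open they stand 13 mm farther back than shut.
Start: joints at [-1.018, 0.507, -0.238, 1.5, 0.126, 1.149, -0.155], TCP at [0.271, 0.563, 0.231] pointing down, gripper open.
Joint ranges: [-3.08, 3.08], [-0.24, 2.05], [-1.43, 1.35], [0, 2.5], [-1.52, 4.66], [0.17, 1.96], [-2.89, 2.89]. Speed limits (rad/s): [2.39, 2.39, 3.14, 3.14, 3.14, 3.14, 3.14].

INTERFACE

Orientations are given as a unit quaternion [w, x, y, z].
In Python, from station import env gives the robot as it stands.
- The arm moves only by the tool send_rows, never from a script. Its argument "rows" is one flat list of numbers, 7 for each row, row after row: the turn, a rotation vector about the tool's x, y, z each as a share of pi rad, from -1 to 1, then the shift along the tool's x, y, z each as a share of 0.04 m, from -1 to 1, then the closure, from -1 (fully open) to 1 (shut). In form: [wx, wy, wz, dx, dy, dz, jaw, wx, wy, wz, dx, dy, dz, jaw, ...]. A call has 1 to 20 rows; each row shifts and turns the commanded pose from where the row before left it, along the tool's axes as they then stand; what a row does not reach is not made up. A row lasts 1/8 s, in which the tool goes at most 62.5 mm and 10.7 degrees, less where a joint would pass 70% of its speed; a pose out of reach is approached as far as the arm can. A call with a number of a shift or a turn outside -1 to 1 is refused whole. A call with a gripper value outside its range is refused whole. The fingers move at their own pace and stop on an object; "squeeze" is the grip in N (left out, the last holds). Time passes only in rows, so rows that do not move let the fingers close. It gives the time, the measured TCP pose, the force, the opening and the grip force at its end, in the units of the state.
- env.get_state(): the state, without advancing time (a new reading comes with each control period).
- env.get_image(name): name is "scene" or "top"; returns a dict with "pixels" (420x560x3 uint8, red, green, blue), "fx", "fy", "cx", "cy" (pixels), "dist" ([k1, k2, p1, p2, k3] as OpenCV has them; the pictures are not rectified), "xyz" and "orientation" of the camera in the world. Camera axes: x right, y up, looking along -z (the intrinsics and any distortion apply to the point x, -y, -z); pixel columns grow to the right and rows downward; lengths in m; the calibration is good to about 2 mm. A picture is of the moment at which its call begins. There is no depth.
- env.finish_job(): hands the job in; it is judged then, once.
The state is a dict: "t": time; "q": joint angles; "joint_velocities": joint speeds; "joint_torque": joint torques, N m; "tool_pos": TCP position; "orientation": TCP orientation; "ft_force": force on the tool from outside, world axes, zero at the start; "wrist_torque": the same for the moment, N m; "width": finger opening in m; "grip_force": force on a finger pad.
Only numpy, scipy, OpenCV 4.12 (cv2) and the standard library are available. Lean on these libraries where they do the work, as an engineer would, in place of code of your own. Each camera call takes 0.05 s, during which the arm holds its last target. There are 200 camera calls.

TASK

One flange lies out in front of the row at the stop bar. Push it over the bench with the fingers into the empty place of the row, the one with the painted ring, so that its plate rests against the bar and sits centred in the ring, then move the hand clear. Push only on the edge of its plate: do not pick it up, tip it or touch its machined neck with the fingers, and leave the other flanges and things where they are.

Things in the scene. Friction and masses are not known exactly. Their poses are not given: they have to be found in the camera images.
- flange: the stray, loose, about 0.8 kg: steel weld-neck pipe flange, neck up: round plate 90 mm in diameter, 16 mm thick, with a tapering neck on its middle. Origin at the centre of its underside; z up; yaw does not matter. It starts 105 to 150 mm in front of the row's centre line, anywhere along the bar, and slides with ordinary friction
- flange_neck: the stray flange's machined neck, fixed to it: 46 mm wide at the plate, tapering to 30 mm, 32 mm tall (top 48 mm above the bench). Origin on its axis at the plate's top face, 16 mm above the bench. Not to be touched by the fingers
- stop_bar: straight aluminium bar bolted to the bench, 460 mm long, 20 mm wide, 22 mm high. Origin at bench level in the middle of its working face, the long face towards the robot; x points from that face into the bar, away from the flanges; y runs along the bar. The row lies on its -x side
- mark: the empty place: a thin white ring painted on the bench before the bar, 94 mm inner, 106 mm outer diameter, cut off by the bar. Origin at its centre, bench level, 46 mm from the bar's working face; axes parallel to the bar's. The row's three places are about 120 mm apart; the ring may be at either end or in the middle
- neighbour_a: another such flange, loose, already in its place in the row about 1 mm from the bar: steel weld-neck pipe flange, neck up: round plate 90 mm in diameter, 16 mm thick, with a tapering neck on its middle. Origin at the centre of its underside
- neighbour_b: a third such flange, loose, in its place in the row; same size and origin as neighbour_a
- bin: loose blue plastic parts bin on the robot's right, 200 x 140 mm and 80 mm high, open top; origin at the centre of its underside; to be left alone
- spanner: steel spanner, about 170 mm long, origin near its middle, lying loose on the bench on the robot's left; to be left alone
- valve: finished dark valve standing upright past the left end of the bar, 130 mm tall, flanges 90 mm in diameter, with a side spindle; to be left alone
There are look-alikes about, which are no part of the job. Leave any orange or turquoise look-alike of the flange alone.

How it is judged:
At the end, for the whole second after the job is handed in: the flange lies flat and at rest, its plate no more than 4 mm from the bar's face and its centre within 9 mm of the ring's centre along the bar (x of flange in the frame of stop_bar above -0.049 m and y of flange in the frame of mark between -0.009 and 0.009 m and height (world z) of flange below 0.004 m and angle between flange's own z axis and vertical below 0.05 rad and linear speed of flange below 0.01 m/s); the robot touches nothing.
It fails at once if the flange is lifted off the bench (its underside more than 8 mm up) or tipped (over 0.15 rad) (height (world z) of flange above 0.008 m or angle between flange's own z axis and vertical above 0.15 rad).
It fails at once if the fingers touch the machined neck (more than 0.5 N) (contact force between the fingers and flange_neck above 0.5 N).
It fails at once if another flange of the row is moved more than 6 mm (distance of any of neighbour_a, neighbour_b from where it was at the start of the episode above 0.006 m).
It fails at once if the bin, the spanner or the valve is moved more than 10 mm (distance of any of bin, spanner, valve from where it was at the start of the episode above 0.01 m).
It also fails if it takes over 58 s, if anything falls off the work surface, if the arm or the gripper's body presses on something with over 40 N, if the wrist force passes 120 N, or if a joint passes its speed limit or range.

## Working session

There is one attempt and no reset: what is moved stays moved. The work goes in short steps, Python scripts to look and compute and a tool call to move; the robot and the scene stay as the last step left them, time stands still between calls to the robot, and variables do not carry over. Pictures are saved under pics/ and viewed, at most 10 in all, crops included, and the job is handed in when it is done.

Besides the shell and the picture viewer there is one more tool, called after "Emit:" by a JSON object that holds its "api" and its "payload". send_rows: Moves the arm, as the interface text tells. Its arguments: {"type":"object","properties":{"rows":{"type":"array"},"squeeze":{"type":"number"}},"required":["rows"]}

```bash
mkdir -p pics; ls
cat > h.py <<'E'
import numpy as np,cv2
from scipy.spatial.transform import Rotation as R
def K(c): return np.array([[c['fx'],0,c['cx']],[0,c['fy'],c['cy']],[0,0,1.]])
def rot(c): q=c['orientation']; return R.from_quat([q[1],q[2],q[3],q[0]]).as_matrix()
def ray(c,uv):
    p=cv2.undistortPoints(np.array(uv,float).reshape(-1,1,2),K(c),np.array(c['dist'],float)).reshape(-1,2)
    return np.c_[p[:,0],-p[:,1],-np.ones(len(p))]@rot(c).T
def onplane(c,uv,z):
    d=ray(c,uv); o=np.array(c['xyz']); return o+d*((z-o[2])/d[:,2])[:,None]
def proj(c,P):
    p=(np.array(P,float).reshape(-1,3)-c['xyz'])@rot(c)
    p=p*[1,-1,-1]
    return cv2.projectPoints(p,np.zeros(3),np.zeros(3),K(c),np.array(c['dist'],float))[0].reshape(-1,2)
E
python3 - <<'E'
from station import env
import cv2,pickle
s=env.get_state();print(s)
for n in("scene","top"):
    c=env.get_image(n);pickle.dump(c,open(n+'.pkl','wb'))
    print(n,{k:v for k,v in c.items() if k!='pixels'})
    cv2.imwrite(f'pics/{n}0.png',c['pixels'][...,::-1])
E
```

```text
pics
{'t': 0.0, 'q': array([-1.01746765,  0.50835487, -0.23755065,  1.50110029,  0.12568041,
        1.14889569, -0.15479404]), 'joint_velocities': array([ 2.15592105e-04, -1.03236119e-03, -2.22410914e-04,  1.94838977e-05,
        1.62142549e-03, -4.84736826e-04, -8.02186428e-04]), 'joint_torque': array([-1.83571494e-03, -6.20568895e+01, -2.18724377e+00, -2.49666756e+01,
        1.27478768e-02,  1.16515509e-02, -4.75480374e-05]), 'tool_pos': array([0.27047151, 0.56290547, 0.23043121]), 'orientation': array([-1.97608388e-04,  2.22031216e-01,  9.75039156e-01, -8.62736761e-04]), 'ft_force': array([ 0.21282541, -0.68116192, -0.0756254 ]), 'wrist_torque': array([-0.00312316,  0.01485876,  0.00051865]), 'grip_force': 0.0, 'width': 0.0853653465074614}
scene {'fx': 400.0274485246478, 'fy': 400.0274485246478, 'cx': 276.8313719864529, 'cy': 208.40155966663846, 'dist': array([0.03085234, 0.        , 0.        , 0.        , 0.        ]), 'xyz': array([ 1.18858834, -0.18867523,  0.85593044]), 'orientation': array([0.7661594 , 0.26295964, 0.19099042, 0.5544138 ])}
top {'fx': 448.30759854930517, 'fy': 448.30759854930517, 'cx': 277.1121200464619, 'cy': 211.1274204912225, 'dist': array([-0.08403999,  0.        ,  0.        ,  0.        ,  0.        ]), 'xyz': array([ 0.37585271, -0.01792984,  1.26312009]), 'orientation': array([-0.69592358, -0.06682234,  0.04724873,  0.71343725])}
```

View pics/scene0.png

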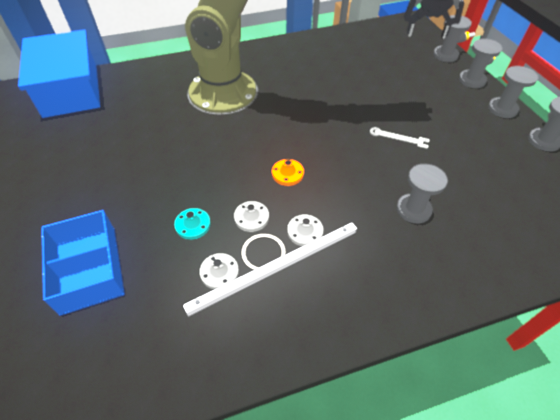

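View pics/top0.png

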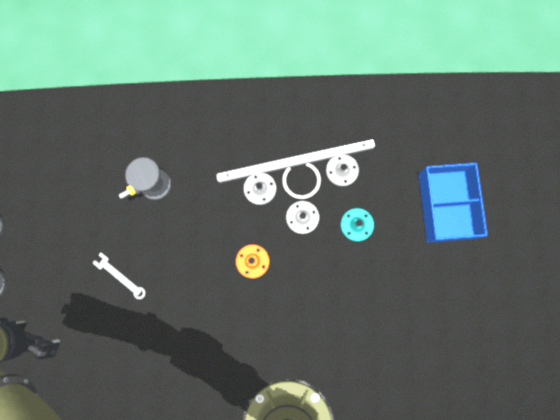

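Both views agree. The ring (top 301,181) is in the middle of the row, between neighbours at (260,188) and (342,170). The white stray is at (303,217), orange at (252,261) and turquoise at (357,225). The bar runs from (217,177) to (375,144).

```bash
cat > m.py <<'E'
from h import *
import pickle
from scipy.optimize import least_squares
def mask(c):
    hsv=cv2.cvtColor(c['pixels'],cv2.COLOR_RGB2HSV)
    return ((hsv[...,1]<60)&(hsv[...,2]>135)).astype(np.uint8)
def circ(P):
    f=lambda p:np.hypot(P[:,0]-p[0],P[:,1]-p[1])-p[2]
    r=least_squares(f,[*P[:,:2].mean(0),.045],loss='soft_l1',f_scale=.001)
    return r.x,np.sqrt(np.mean(r.fun**2))
def rim(c,ctr,z,lo=.034,hi=.056,last=True,angs=np.arange(0,360,4)):
    # radial bright->dark edge about approximate centre on plane z, subpixel via gradient
    g=cv2.cvtColor(c['pixels'],cv2.COLOR_RGB2GRAY).astype(np.float32)
    rr=np.arange(lo,hi,.0005); out=[]
    for a in np.radians(angs):
        d=np.array([np.cos(a),np.sin(a)])
        P=np.c_[ctr[0]+rr*d[0],ctr[1]+rr*d[1],np.full(len(rr),z)]
        uv=proj(c,P).astype(np.float32)
        v=cv2.remap(g,uv[:,:1],uv[:,1:],cv2.INTER_LINEAR).ravel()
        gr=np.gradient(v); i=gr.argmin()
        if 3<i<len(rr)-4 and gr[i]<-3: out.append(P[i])
    return np.array(out)
E
python3 - <<'E'
from m import *
for n in("scene","top"):
    c=pickle.load(open(n+'.pkl','rb'))
    m=mask(c)
    px={'scene':dict(stray=(251,216),A=(305,230),B=(219,271),ring=(263,252)),'top':dict(stray=(303,217),A=(260,188),B=(342,170),ring=(301,181))}[n]
    for k,uv in px.items():
        z=0 if k=='ring' else .016
        p=onplane(c,[uv],z)[0]
        for _ in range(3):
            P=rim(c,p,z,*((.048,.060) if k=='ring' else (.036,.054)))
            x,e=circ(P); p=x
        print(n,k,x.round(4),'rms',e.round(4),len(P))
    ends={'scene':[(186,308),(357,229)],'top':[(217,177),(375,144)]}[n]
    print(n,'bar approx',onplane(c,ends,.022).round(4).tolist())
E
```

```text
scene stray [ 0.5638 -0.056   0.0465] rms 0.0006 77
scene A [0.6506 0.0626 0.0466] rms 0.0008 75
scene B [ 0.6974 -0.1743  0.0463] rms 0.0007 75
scene ring [ 0.6734 -0.0565  0.0556] rms 0.0007 64
scene bar approx [[0.7729, -0.2641, 0.022], [0.6975, 0.1859, 0.022]]
top stray [ 0.5614 -0.0557  0.0468] rms 0.0006 90
top A [0.6478 0.0632 0.0467] rms 0.0007 80
top B [ 0.695 -0.174  0.047] rms 0.0005 79
top ring [ 0.672  -0.0566  0.056 ] rms 0.0006 75
top bar approx [[0.682, 0.1839, 0.022], [0.7663, -0.2715, 0.022]]
```

Run:
```python
import pickle,cv2
a=pickle.load(open('top.pkl','rb'))['pixels'][125:250,205:390,::-1]
cv2.imwrite('pics/c.png',cv2.resize(a,None,fx=4.3,fy=4.3,interpolation=cv2.INTER_CUBIC)[:600,:800])
```

```text
(no output)
```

View pics/c.png

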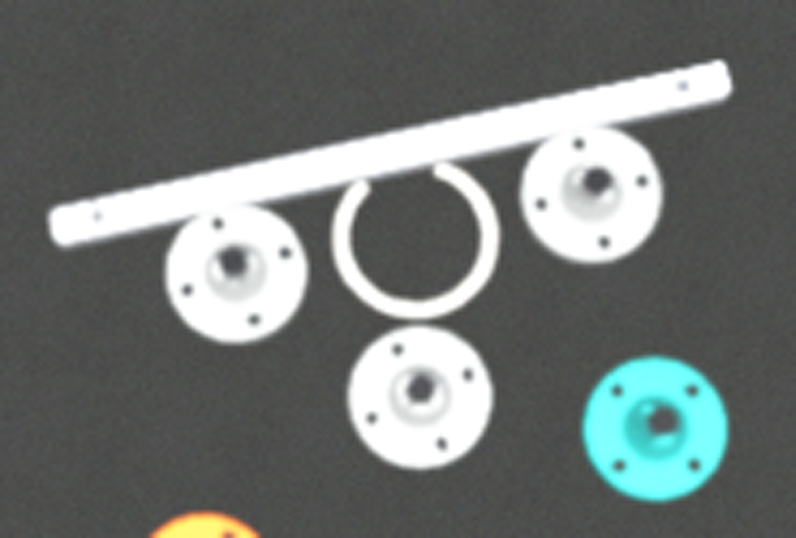

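Circle fits agree across the views to about 2 mm at the stated heights, which fits the 46 mm ring-to-bar offset and the 120 mm spacing. Taking means, the stray is at (0.5626, -0.0558) and the ring at (0.6727, -0.0566). The push runs straight along +x with half-open fingers as a cradle. First I turn the tool and move behind the stray.

Emit:
{"api": "send_rows", "payload": {"rows": [0,0,-0.0357,0,0,0,0,0,0,-0.0357,0,0,0,0,0,0,-0.0357,0,0,0,0,0,0,-0.0357,0,0,0,0,0,0,0,-0.34,-0.97,0,0,0,0,0,-0.34,-0.97,0,0,0,0,0,-0.34,-0.97,0,0,0,0,0,-0.34,-0.97,0,0,0,0,0,-0.34,-0.97,0,0,0,0,0,-0.34,-0.97,0,0,0,0,0,-0.34,-0.97,0,0,0,0,0,-0.34,-0.97,0,0,0,0,0,-0.34,-0.97,0,0,0,0,0,-0.34,-0.97,0,0,0,0,0,-0.34,-0.97,0,0,0,0,0,-0.34,-0.97,0,0,0,0,0,-0.34,-0.97,0,0,0,0,0,-0.34,-0.97,0,0,0,0,0,-0.34,-0.97,0,0,0,0,0,-0.34,-0.97,0,0]}}

```text
t: 2.6
tool_pos: [0.4888, -0.0585, 0.2311]
orientation: [-0.0, -0.0, 1.0, 0.0]
ft_force: [-0.4, 0.9, 0.5]
width: 0.0428
grip_force: 0.0
```

Emit:
{"api": "send_rows", "payload": {"rows": [0,0,0,0,0,0,0,0,0,0,0,0,0,0]}}

```text
t: 2.85
tool_pos: [0.4883, -0.0566, 0.2309]
orientation: [-0.001, -0.0, 1.0, 0.0]
ft_force: [-1.1, 1.0, -0.5]
width: 0.0426
grip_force: 0.0
```

Emit:
{"api": "send_rows", "payload": {"rows": [0,0,0,0.1,0,0.8,0,0,0,0,0,0,0.8,0,0,0,0,0,0,0.8,0,0,0,0,0,0,0.8,0,0,0,0,0,0,0.8,0,0,0,0,0,0,0.7,0,0,0,0,0,0,0.4,0,0,0,0,0,0,0.2,0,0,0,0,0,0,0,0]}}

```text
t: 3.98
tool_pos: [0.4845, -0.0564, 0.0192]
orientation: [-0.0, -0.001, 1.0, 0.0]
ft_force: [0.1, 0.6, -0.8]
width: 0.0428
grip_force: 0.0
```

Run:
```python
from station import env
import cv2
s=env.get_state();print(s['tool_pos'],s['ft_force'])
c=env.get_image("scene")
cv2.imwrite('pics/s1.png',cv2.resize(c['pixels'][110:300,160:400,::-1],None,fx=3,fy=3,interpolation=cv2.INTER_CUBIC))
```

```text
[ 0.48453155 -0.0564126   0.01921031] [ 0.10630492  0.56055045 -0.80721401]
```

View pics/s1.png

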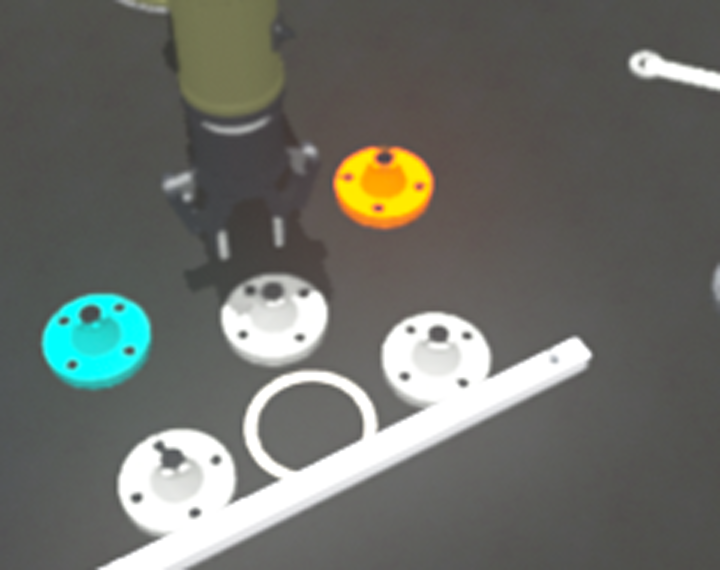

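The fingers stand behind the stray, centred on it and clear of everything. Next I lower them gently.

Emit:
{"api": "send_rows", "payload": {"rows": [0,0,0,0,0,0.1,0,0,0,0,0,0,0.1,0,0,0,0,0,0,0.07,0,0,0,0,0,0,0.07,0,0,0,0,0,0,0,0]}}

```text
t: 4.65
tool_pos: [0.4846, -0.0573, 0.0054]
orientation: [-0.0, -0.0, 1.0, -0.0]
ft_force: [-0.6, 0.6, -0.5]
width: 0.0426
grip_force: 0.0
```

Emit:
{"api": "send_rows", "payload": {"rows": [0,0,0,-0.15,0,0,0,0,0,0,-0.15,0,0,0,0,0,0,-0.15,0,0,0,0,0,0,-0.1,0,0,0,0,0,0,-0.1,0,0,0,0,0,0,-0.1,0,0,0,0,0,0,-0.1,0,0,0,0,0,0,-0.15,0,0,0,0,0,0,-0.15,0,0,0,0,0,0,-0.15,0,0,0,0,0,0,-0.15,0,0,0,0,0,0,-0.15,0,0,0,0,0,0,-0.15,0,0,0,0,0,0,-0.15,0,0,0,0,0,0,-0.15,0,0,0,0,0,0,-0.15,0,0,0,0,0,0,-0.1,0,0,0,0,0,0,-0.05,0,0,0,0,0,0,0,0,0,0]}}

```text
t: 7.02
tool_pos: [0.5758, -0.0573, 0.0051]
orientation: [-0.003, -0.0, 1.0, -0.0]
ft_force: [-5.7, 0.4, 2.8]
width: 0.0428
grip_force: 3.6
```

```bash
cat > look.py <<'E'
from station import env
from m import *
import sys
s=env.get_state();t=s['tool_pos'];print(t.round(4),s['ft_force'].round(1))
n=np.array([.981,.1944]);l=np.array([-.1944,.981])
ref={'scene':([.6734,-.0565],[.6506,.0626],[.6974,-.1743]),'top':([.672,-.0566],[.6478,.0632],[.695,-.174])}
for k in('scene','top'):
    c=env.get_image(k); g=np.array([t[0]+.051,t[1]]) if len(sys.argv)<3 else np.array([float(a) for a in sys.argv[1:3]])
    for _ in range(3):
        P=rim(c,g,.016,.036,.054,angs=np.arange(-70,71,4));x,e=circ(P);g=x[:2]
    d=g-ref[k][0]; print(k,x.round(4),e.round(4),len(P),'rel ring n,l',(d@n).round(4),(d@l).round(4))
    for r in ref[k][1:]:
        x,e=circ(rim(c,r,.016,.036,.054));print('  nb shift',(x[:2]-r).round(4))
im=c['pixels'] if 0 else None
c=env.get_image('scene')
cv2.imwrite('pics/last.png',cv2.resize(c['pixels'][150:320,170:380,::-1],None,fx=3.5,fy=3.5,interpolation=cv2.INTER_CUBIC))
E
python3 look.py; cp pics/last.png pics/s2.png
```

```text
[ 0.5758 -0.0573  0.0051] [-5.7  0.4  2.8]
scene [ 0.6363 -0.0618  0.0431] 0.002 29 rel ring n,l -0.0374 0.002
  nb shift [-0.0001 -0.0001]
  nb shift [-0.     -0.0002]Traceback (most recent call last):
  File "look.py", line 10, in <module>
    P=rim(c,g,.016,.036,.054,angs=np.arange(-70,71,4));x,e=circ(P);g=x[:2]
                                                           ~~~~^^^
  File "m.py", line 9, in circ
    r=least_squares(f,[*P[:,:2].mean(0),.045],loss='soft_l1',f_scale=.001)
                        ~^^^^^^
IndexError: too many indices for array: array is 1-dimensional, but 2 were indexed
cp: cannot stat 'pics/last.png': No such file or directory
```

```bash
sed -i "s/^for k in('scene','top')/for k in(('scene','top') if len(sys.argv)>2 else ('scene',))/" look.py
python3 look.py|tail -3; cp pics/last.png pics/s2.png
```

```text
scene [ 0.6371 -0.0613  0.0421] 0.0023 32 rel ring n,l -0.0366 0.0023
  nb shift [-0.0001 -0.0001]
  nb shift [-0.     -0.0002]
```

View pics/s2.png

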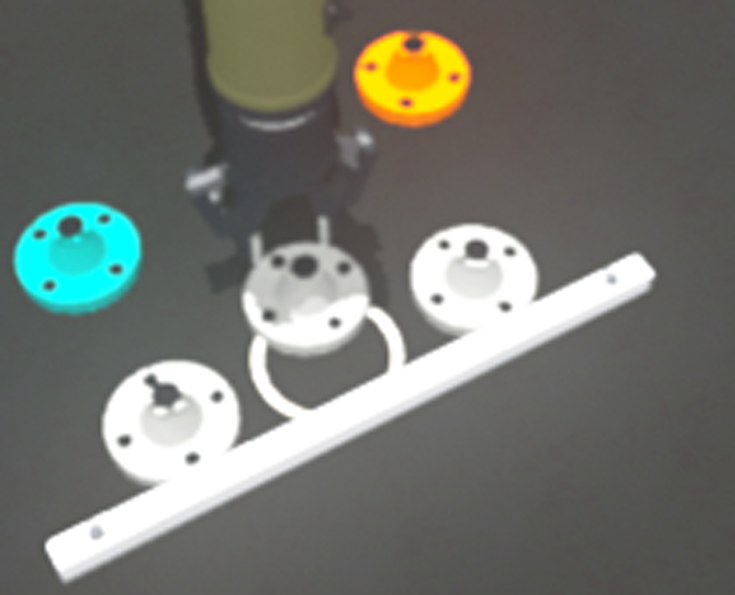

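The stray (crop 306,295) is flat and sits in the cradle between the fingers. It is heading for the ring, and the neighbours have not moved. I push on about 34 mm.

Emit:
{"api": "send_rows", "payload": {"rows": [0,0,0,-0.1,0,0,0,0,0,0,-0.12,0,0,0,0,0,0,-0.12,0,0,0,0,0,0,-0.12,0,0,0,0,0,0,-0.12,0,0,0,0,0,0,-0.1,0,0,0,0,0,0,-0.1,0,0,0,0,0,0,-0.05,0,0,0,0,0,0,0,0,0,0]}}

```text
t: 8.35
tool_pos: [0.6091, -0.0573, 0.0051]
orientation: [-0.003, -0.0, 1.0, -0.0]
ft_force: [-6.7, 0.6, 4.3]
width: 0.0427
grip_force: 3.8
```

Emit:
{"api": "send_rows", "payload": {"rows": [0,0,0,-0.05,0,0,0,0,0,0,-0.05,0,0,0,0,0,0,0,0,0,0]}}

```text
t: 8.72
tool_pos: [0.613, -0.0573, 0.0051]
orientation: [-0.003, -0.0, 1.0, -0.0]
ft_force: [-7.2, -0.2, 4.3]
width: 0.043
grip_force: 3.9
```

```bash
python3 look.py; cp pics/last.png pics/s3.png
```

```text
[ 0.613  -0.0573  0.0051] [-7.2 -0.2  4.3]
scene [ 0.6646 -0.0585  0.0462] 0.0018 31 rel ring n,l -0.009 -0.0003
  nb shift [-0.0001 -0.0001]
  nb shift [-0.0001 -0.0002]
```

View pics/s3.png

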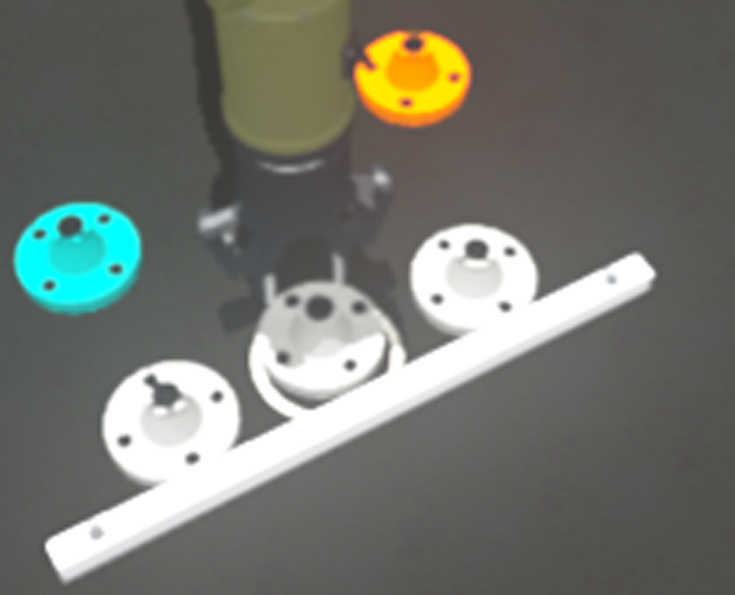

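The flange is well centred along the bar, with about 9 mm left to the face. I creep forward and watch the force.

Emit:
{"api": "send_rows", "payload": {"rows": [0,0,0,-0.05,0,0,0,0,0,0,-0.05,0,0,0,0,0,0,-0.05,0,0,0,0,0,0,0,0,0,0]}}

```text
t: 9.32
tool_pos: [0.619, -0.0573, 0.0051]
orientation: [-0.003, -0.0, 1.0, -0.0]
ft_force: [-7.1, -0.4, 4.5]
width: 0.0425
grip_force: 3.9
```

Emit:
{"api": "send_rows", "payload": {"rows": [0,0,0,-0.04,0,0,0,0,0,0,0,0,0,0]}}

```text
t: 9.57
tool_pos: [0.6204, -0.0573, 0.0051]
orientation: [-0.003, -0.0, 1.0, -0.0]
ft_force: [-7.0, -0.2, 4.3]
width: 0.0425
grip_force: 4.0
```

Emit:
{"api": "send_rows", "payload": {"rows": [0,0,0,-0.03,0,0,0,0,0,0,0,0,0,0]}}

```text
t: 9.82
tool_pos: [0.6216, -0.0573, 0.0051]
orientation: [-0.003, -0.0, 1.0, -0.0]
ft_force: [-7.7, 0.3, 4.9]
width: 0.0424
grip_force: 4.1
```

Emit:
{"api": "send_rows", "payload": {"rows": [0,0,0,-0.03,0,0,0,0,0,0,0,0,0,0]}}

```text
t: 10.07
tool_pos: [0.6228, -0.0574, 0.0051]
orientation: [-0.003, -0.0, 1.0, -0.0]
ft_force: [-6.6, 0.0, 4.4]
width: 0.0429
grip_force: 4.1
```

Emit:
{"api": "send_rows", "payload": {"rows": [0,0,0,-0.03,0,0,0,0,0,0,0,0,0,0]}}

```text
t: 10.32
tool_pos: [0.624, -0.0574, 0.0051]
orientation: [-0.003, -0.0, 1.0, -0.0]
ft_force: [-7.4, -0.5, 4.3]
width: 0.0427
grip_force: 4.1
```

Emit:
{"api": "send_rows", "payload": {"rows": [0,0,0,-0.03,0,0,0,0,0,0,0,0,0,0]}}

```text
t: 10.58
tool_pos: [0.6252, -0.0573, 0.0051]
orientation: [-0.003, -0.0, 1.0, -0.0]
ft_force: [-6.3, 0.6, 5.2]
width: 0.0428
grip_force: 4.1
```

```bash
python3 look.py
```

```text
[ 0.6252 -0.0573  0.0051] [-6.3  0.6  5.2]
scene [ 0.6759 -0.0583  0.045 ] 0.0003 18 rel ring n,l 0.0021 -0.0023
  nb shift [-0.0001 -0.0001]
  nb shift [-0.     -0.0001]
```

Emit:
{"api": "send_rows", "payload": {"rows": [0,0,0,-0.03,0,0,0,0,0,0,0,0,0,0]}}

```text
t: 10.92
tool_pos: [0.6254, -0.0573, 0.005]
orientation: [-0.004, -0.0, 1.0, -0.0]
ft_force: [-9.9, 0.4, 6.3]
width: 0.0426
grip_force: 5.5
```

Emit:
{"api": "send_rows", "payload": {"rows": [0,0,0,-0.03,0,0,0,0,0,0,0,0,0,0]}}

```text
t: 11.18
tool_pos: [0.6255, -0.0573, 0.0049]
orientation: [-0.005, -0.0, 1.0, -0.0]
ft_force: [-13.1, 0.6, 9.0]
width: 0.0428
grip_force: 6.8
```

The force is rising while the tool stands still, so the plate is on the bar. I back off slowly, then rise and retreat.

Emit:
{"api": "send_rows", "payload": {"rows": [0,0,0,0.05,0,0,0,0,0,0,0.1,0,0,0,0,0,0,0.2,0,0,0,0,0,0,0.4,0,0,0,0,0,0,0.4,0,0,0,0,0,0,0.3,0,-0.3,0,0,0,0,0,0,-0.8,0,0,0,0,0,0,-0.9,0,0,0,0,0,0,-0.9,0,0,0,0,0,0,-0.9,0,0,0,0,0,0.9,-0.5,0,0,0,0,0,0.9,0,0,0,0,0,0,0.9,0,0,0,0,0,0,0.9,0,0,0,0,0,0,0.9,0,0,0,0,0,0,0.9,0,0,0,0,0,0,0,0,0]}}

```text
t: 13.3
tool_pos: [0.572, 0.163, 0.1786]
orientation: [0.001, -0.003, 1.0, 0.001]
ft_force: [-0.5, -0.0, -0.1]
width: 0.0426
grip_force: 0.0
```

```bash
python3 look.py .675 -.058; cp pics/last.png pics/s4.png
```

```text
[0.572  0.163  0.1786] [-0.5 -0.  -0.1]
scene [ 0.6759 -0.058   0.0449] 0.0006 16 rel ring n,l 0.0022 -0.002
  nb shift [-0.0001 -0.0001]
  nb shift [-0.0001 -0.0001]Traceback (most recent call last):
  File "look.py", line 10, in <module>
    P=rim(c,g,.016,.036,.054,angs=np.arange(-70,71,4));x,e=circ(P);g=x[:2]
                                                           ~~~~^^^
  File "m.py", line 9, in circ
    r=least_squares(f,[*P[:,:2].mean(0),.045],loss='soft_l1',f_scale=.001)
                        ~^^^^^^
IndexError: too many indices for array: array is 1-dimensional, but 2 were indexed
```

View pics/s4.png

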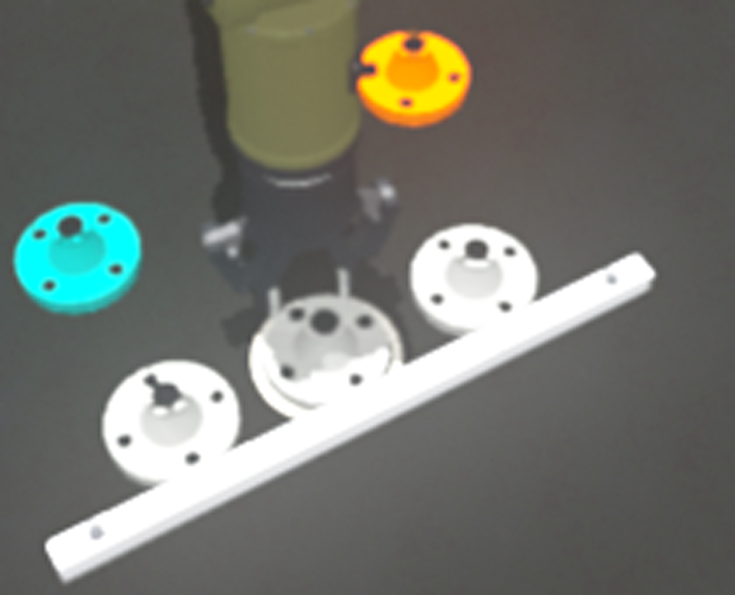

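That crop shows the moment of contact; the look script stopped on the hidden top view before saving a new one. I move the hand farther left and look again.

Emit:
{"api": "send_rows", "payload": {"rows": [0,0,0,0.5,0.9,-0.3,0,0,0,0,0.5,0.9,-0.3,0,0,0,0,0.5,0.9,0,0,0,0,0,0.5,0.9,0,0,0,0,0,0.5,0.9,0,0,0,0,0,0.5,0.9,0,0,0,0,0,0,0,0,0,0,0,0,0,0,0,0]}}

```text
t: 14.4
tool_pos: [0.4535, 0.373, 0.2019]
orientation: [0.0, 0.001, 1.0, -0.0]
ft_force: [0.1, 0.0, -0.8]
width: 0.0426
grip_force: 0.0
```

```bash
sed -i 's/-70,71,4/0,360,4/' look.py; python3 look.py .675 -.058
python3 - <<'E'
from station import env
import cv2,numpy as np
a=env.get_image('top')['pixels'][125:250,205:390,::-1]
b=env.get_image('scene')['pixels'][180:320,190:380,::-1]
f=lambda x:cv2.resize(x,(590,int(x.shape[0]*590/x.shape[1])),interpolation=cv2.INTER_CUBIC)
v=np.vstack([f(a),f(b)]);cv2.imwrite('pics/s5.png',cv2.resize(v,None,fx=.7,fy=.7))
E
```

```text
[0.4535 0.373  0.2019] [ 0.1  0.  -0.8]
scene [ 0.6738 -0.0579  0.0466] 0.0019 54 rel ring n,l 0.0002 -0.0015
  nb shift [-0.0001 -0.0001]
  nb shift [-0.     -0.0001]
top [ 0.6746 -0.0609  0.0477] 0.0013 40 rel ring n,l 0.0017 -0.0048
  nb shift [0.     0.0001]
  nb shift [-0.0001 -0.    ]
```

View pics/s5.png

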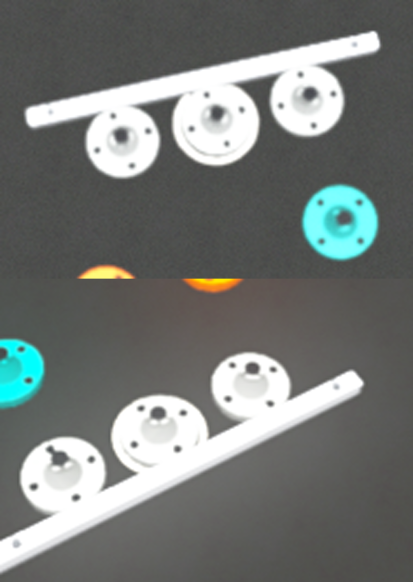

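Seen from above, the placed flange (216,118) lies against the bar inside the ring, midway between the neighbours at (121,140) and (311,100). The measured along-bar offset is about 2 mm in the scene view; the top fit gives 5 mm but is muddied by the white ring. The neighbours have not moved and the hand is clear, so I hand in.

```bash
python3 -c "
from station import env
print(env.finish_job())"
```

```text
the job is handed in; nothing more can be done
None
```

I pushed the stray flange against the stop bar into the ring, an estimated 2–5 mm off centre along the bar (limit 9 mm), left the neighbours unmoved, cleared the hand and handed the job in; no verdict was returned.

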